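# Scour the silicone brush in ceramic beads and hold it over the drip cup

### The job

Take the silicone brush out of the caddy, put its head down among the ceramic beads in the open steel dabba and stir three wide full circles to scour it, keeping every bead in the dabba. Then lift the brush well above the jars, carry it over them, and finish still holding it, upright and still, centred over the yellow drip cup with the end of its head about a finger's width (15 mm) above the rim, touching nothing but the gripper. Do not let go at the end, and leave the cup, the jars, the stopper and the loose lid where they are.

Things in the scene. Friction and masses are not known exactly. Their poses are not given: they have to be found in the camera images.
- brush: silicone brush, 190 mm long, about 70 g, upright, head down, in the caddy's middle cell. Origin: centre of the flat lower end of its head; z runs up to the handle's top. Orange round head 20 mm across, z 0 to 45; steel neck 12 mm, 45 to 90; square blue handle 18 x 18 mm, z 90 to 190, sides along its x and y. Grip it 120 mm or more above the origin to stay clear of caddy, dabba and jars
- caddy: white caddy clamped on the front edge of the ledge at the back (ledge top 90 mm above the work surface, starting 35 mm beyond this origin). Fixed, axes as the world's. Origin: underside of the middle cell. 3 square cells 55 mm apart along y, 24 mm wide inside, floor 4 mm and rims 64 mm above the origin. A mini whisk (+y) and a green scraper (-y) stay in it, up to 119 mm above the origin
- dabba: open steel dabba (round tin), fixed to the work surface, 128 mm across outside, 122 mm inside, 50 mm high, inner floor 4 mm above its origin. Origin: centre of its underside; axes parallel to the world's. It stands left or right of the row of jars
- cup: yellow drip cup, loose, 60 mm high, 60 mm across at the rim, mouth 52 mm wide, standing on the work surface on the other side of the row of jars from the dabba. Origin: centre of its underside, z up
- bead0: loose ceramic bead, ball of 18 mm, white, lying in the dabba. Origin: its centre
- bead1: loose ceramic bead, ball of 18 mm, blue, lying in the dabba. Origin: its centre
- bead2: loose ceramic bead, ball of 18 mm, white, lying in the dabba. Origin: its centre
- bead3: loose ceramic bead, ball of 18 mm, blue, lying in the dabba. Origin: its centre
- bead4: loose ceramic bead, ball of 18 mm, white, lying in the dabba. Origin: its centre
- bead5: loose ceramic bead, ball of 18 mm, blue, lying in the dabba. Origin: its centre
- orange_jar: orange plastic jar, loose, 70 mm across, 100 mm high, one of the row of three between dabba and cup. Origin: centre of its underside
- lidded_dabba: small steel dabba with its brass lid on, loose, 76 mm across, 80 mm high, one of the row. Origin: centre of its underside
- cruet: green glass cruet, loose, 68 mm across, 102 mm high, one of the row. Origin: centre of its underside
- stopper: green glass stopper, loose, 42 mm across, 42 mm high, off to the right side. Origin: centre of its underside
- dabba_lid: flat blue-painted lid of the open dabba, loose, 132 mm across, 18 mm high, lying off to the left side. Origin: centre of its underside

How it is judged:
On the way, in this order (a step that is already met when the one before it is completed fails the run):
1. the brush's end is down among the beads, on the dabba's far (+x) side (y of brush in the frame of dabba between -0.0135 and 0.0135 m and x of brush in the frame of dabba above 0.014 m and z of brush in the frame of dabba below 0.022 m and horizontal distance between brush and dabba below 0.06 m), for 0.02 s.
2. stirring, it comes to the near (-x) side (y of brush in the frame of dabba between -0.0135 and 0.0135 m and x of brush in the frame of dabba below -0.014 m and z of brush in the frame of dabba below 0.022 m and horizontal distance between brush and dabba below 0.06 m), for 0.02 s.
3. then to the left (+y) side (x of brush in the frame of dabba between -0.0135 and 0.0135 m and y of brush in the frame of dabba above 0.014 m and z of brush in the frame of dabba below 0.022 m and horizontal distance between brush and dabba below 0.06 m), for 0.02 s.
4. then to the right (-y) side, and beads have been moved about (x of brush in the frame of dabba between -0.0135 and 0.0135 m and y of brush in the frame of dabba below -0.014 m and z of brush in the frame of dabba below 0.022 m and horizontal distance between brush and dabba below 0.06 m and distance of any of bead0, bead2, bead4 from where it was at the start of the episode above 0.01 m and distance of any of bead1, bead3, bead5 from where it was at the start of the episode above 0.01 m), for 0.02 s.
5. the brush is carried over the row of jars, its end above their tops (height (world z) of brush above 0.105 m and world y of brush between -0.06 and 0.06 m), for 0.02 s.
At the end, for the whole second after the job is handed in: the gripper holds the brush upright (within 0.15 rad) and still, the end of its head 3 to 30 mm above the cup's rim and within 10 mm of the cup's axis, not touching the cup; the cup stands within 20 mm of where it was; all six beads are in the dabba (horizontal distance between brush and cup below 0.01 m and z of brush in the frame of cup between 0.063 and 0.09 m and angle between brush's own z axis and vertical below 0.15 rad and contact force between brush and the fingers above 0.5 N and contact force between brush and cup below 0.05 N and linear speed of brush below 0.03 m/s and distance of cup from where it was at the start of the episode below 0.02 m and angle between cup's own z axis and vertical below 0.2 rad and horizontal distance between each of bead0, bead1, bead2, bead3, bead4, bead5 and dabba below 0.062 m and height (world z) of each of bead0, bead1, bead2, bead3, bead4, bead5 below 0.05 m); the arm keeps its last pose, push and grip.
It fails at once if the orange jar is pushed away (over 30 mm) or tipped (distance of orange_jar from where it was at the start of the episode above 0.03 m or angle between orange_jar's own z axis and vertical above 0.4 rad).
It fails at once if the lidded steel dabba is pushed away (over 30 mm) or tipped (distance of lidded_dabba from where it was at the start of the episode above 0.03 m or angle between lidded_dabba's own z axis and vertical above 0.4 rad).
It fails at once if the glass cruet is pushed away (over 30 mm) or tipped (distance of cruet from where it was at the start of the episode above 0.03 m or angle between cruet's own z axis and vertical above 0.4 rad).
It fails at once if the glass stopper is pushed away (over 30 mm) or tipped (distance of stopper from where it was at the start of the episode above 0.03 m or angle between stopper's own z axis and vertical above 0.4 rad).
It fails at once if the loose dabba lid is pushed away (over 30 mm) or tipped (distance of dabba_lid from where it was at the start of the episode above 0.03 m or angle between dabba_lid's own z axis and vertical above 0.4 rad).
It also fails if it takes over 72 s, if anything falls off the work surface, if the arm or the gripper's body presses on something with over 40 N, if the wrist force passes 120 N, or if a joint passes its speed limit or range.

### The arm

A 7-joint arm with a two-finger parallel gripper is mounted at the origin on the work surface. World frame = base frame: x ahead of the robot, y to its left, z up, the work surface at z = 0. Lengths are in m, angles in rad, forces in N, time in s.
With the tool pointing down it reaches from about 0.425 to 0.875 m from the base axis. Payload 9.9 kg.
Tool frame: the origin (TCP) lies on the centre line of the jaws, within the pads' length; the fingertips stand 25 mm ahead of it and the grasp point (between the pads) lies 6 mm ahead of it; y points along the fingers, z is the direction in which the jaws open and shut, and the axes are right-handed (so a half turn about y gives the same grasp; the last joint's range is limited). The gripper opens to 85 mm and grips with 20 to 120 N. Pads are 22 mm wide; open, the fingers measure 114 mm over their backs; the gripper's body (76 mm by 85 mm) begins 54 mm behind the grasp point. The pads swing forward as they close: fully open they stand 13 mm farther back than shut.
Start: joints at [1.205, 0.576, 0.025, 1.437, -0.015, 1.129, -0.057], TCP at [0.188, -0.648, 0.256] pointing down, gripper open.
Joint ranges: [-2.76, 2.76], [-0.34, 2.15], [-1.52, 1.57], [0.19, 2.46], [-1.09, 4.23], [0.17, 1.99], [-2.82, 2.82]. Speed limits (rad/s): [2.22, 2.22, 3.01, 3.01, 3.14, 3.14, 3.14].

### API

Orientations are given as a unit quaternion [x, y, z, w].
In Python, from workcell import move_pose, line_to, set_joints, gripper_to, wait, inverse_kinematics, get_state, get_image, MotionError, hand_in, look_for gives the robot as it stands. Calls block until the motion is done:
- move_pose(position, orientation): joint-space move of the TCP to a pose.
- line_to(position, ori=None, vel=0.15, guard=None): straight line of the TCP; ori=None keeps the orientation; vel is the mean speed in m/s. With guard (N) it stops when the force on the tool has changed by that much, and returns True; else False.
- set_joints(angles): joint-space move.
- gripper_to(opening): finger opening in m; the grip force is fixed at half the most; returns when the fingers have stopped.
- wait(seconds).
- inverse_kinematics(position, orientation): joint angles nearest the present ones, or None.
- get_state(): the state.
- get_image(name): name is "scene" or "top"; returns a dict with "image" (480x640x3 uint8, blue, green, red), "intrinsics" (3x3 intrinsics, pixels), "k1" (the pictures are not rectified: a ray, as slopes to the right and down, at radius r is drawn at 1 + k1 r^2 times it, then the intrinsics apply), "R" (3x3) and "t" (3): a world point X has camera coordinates R X + t. Camera axes: x right, y down, z forward; pixel columns grow to the right and rows downward; lengths in m; the calibration is good to about 2 mm. A picture is of the moment at which its call begins. There is no depth.
A pose or a line that the arm cannot do raises MotionError and nothing moves.
- hand_in(): hands the job in, once; it reports no verdict.
Trained networks look in the newest picture that a camera, given by its name, has taken for a name from the list of things; names that differ only in an ending like _2 or _b are one class to them, and where a whole thing is asked for, a point or a joint stands for the part that bears it (a point fixed in the world has none). Each returns a list of dicts, best first, with "confidence" (0 to 1); they miss things now and then, are a little off and sometimes report something else, mostly with a low value. They report only what shows in the picture. A call takes as long as a camera call.
- look_for(camera, target): "bbox" ([centre column, centre row, width, height] in pixels, round what is visible of it).
The state is a dict: "time": time; "joint_positions": joint angles; "qvel": joint speeds; "effort": joint torques, N m; "tool_pos": TCP position; "tcp_rot": TCP orientation; "contact_force": force on the tool from outside, world axes, zero at the start; "torque": the same for the moment, N m; "gripper_width": finger opening in m.
Only numpy, scipy, OpenCV 4.12 (cv2) and the standard library are available. Lean on these libraries where they do the work, as an engineer would, in place of code of your own. Each camera call takes 0.05 s, during which the arm holds its last target.

## Working session

There is one attempt and no reset: what is moved stays moved. The work goes in short steps, each a Python script; the robot and the scene stay as the last script left them, time stands still between calls to the robot, and variables do not carry over. Pictures are saved under pics/ and viewed, and the job is handed in when it is done.

```bash
ls; mkdir -p pics; python3 - <<'E'
from workcell import *
import cv2,numpy as np
s=get_state();print(s)
for n in ["scene","top"]:
    g=get_image(n);cv2.imwrite(f"pics/{n}0.png",g["image"]);print(n,g["intrinsics"],g["k1"],g["R"],g["t"])
    for o in ["brush","caddy","dabba","cup","bead0","bead1","orange_jar","lidded_dabba","cruet","stopper","dabba_lid"]:
        print(o,[(np.round(d["bbox"]).tolist(),round(d["confidence"],2)) for d in look_for(n,o)][:4])
E
```

```text
pics
{'time': 0.0, 'joint_positions': array([ 1.20521856,  0.57652185,  0.02483964,  1.43791875, -0.01500567,
        1.12901987, -0.05649933]), 'qvel': array([-0.00125054,  0.0008191 , -0.00065077,  0.00265658, -0.0005024 ,
       -0.00263364,  0.00163733]), 'effort': array([-3.67198709e-04, -7.65773463e+01,  2.25022338e+00, -2.85969937e+01,
        1.51984702e-02,  1.25667508e-02,  1.15477687e-04]), 'tool_pos': array([ 0.18758589, -0.64796907,  0.25544564]), 'tcp_rot': array([-0.09941839,  0.70068302, -0.69951384,  0.09919515]), 'contact_force': array([-0.48294064, -0.94963316,  0.3507321 ]), 'torque': array([-0.00475784,  0.02219626, -0.0275779 ]), 'gripper_width': 0.08508714095716653}
scene [[467.69508058   0.         326.70237892]
 [  0.         467.69508058 243.3233937 ]
 [  0.           0.           1.        ]] -0.09979017172351361 [[ 0.80041542  0.59939144  0.00806592]
 [ 0.42747033 -0.56129893 -0.70866962]
 [-0.42024311  0.57067803 -0.70549437]] [-0.41509681 -0.18761516  1.33315666]
brush [([388.0, 234.0, 18.0, 57.0], 0.7)]
caddy [([393.0, 265.0, 64.0, 62.0], 0.85)]
dabba [
[... 764 characters left out ...]
175.0, 66.0, 43.0], 0.61)]
dabba [([231.0, 254.0, 59.0, 54.0], 0.75)]
cup [([412.0, 267.0, 25.0, 27.0], 0.68), ([309.0, 263.0, 30.0, 31.0], 0.24)]
bead0 [([244.0, 246.0, 4.0, 6.0], 0.6), ([217.0, 247.0, 7.0, 6.0], 0.54), ([242.0, 261.0, 10.0, 8.0], 0.49), ([230.0, 239.0, 6.0, 6.0], 0.37)]
bead1 [([244.0, 246.0, 4.0, 6.0], 0.6), ([217.0, 247.0, 7.0, 6.0], 0.54), ([242.0, 261.0, 10.0, 8.0], 0.49), ([230.0, 239.0, 6.0, 6.0], 0.37)]
orange_jar [([319.0, 225.0, 30.0, 34.0], 0.73)]
lidded_dabba [([322.0, 299.0, 35.0, 37.0], 0.75), ([412.0, 266.0, 28.0, 26.0], 0.63)]
cruet [([308.0, 264.0, 26.0, 30.0], 0.8)]
stopper [([491.0, 266.0, 17.0, 13.0], 0.67)]
dabba_lid [([139.0, 258.0, 56.0, 53.0], 0.83)]
```

```bash
python3 - <<'E'
import cv2
a=cv2.imread("pics/top0.png")[150:340,90:530];cv2.imwrite("pics/topc.png",cv2.resize(a,(792,342),interpolation=cv2.INTER_CUBIC))
a=cv2.imread("pics/scene0.png")[140:400,150:460];cv2.imwrite("pics/scenec.png",cv2.resize(a,(713,598),interpolation=cv2.INTER_CUBIC))
a=cv2.imread("pics/top0.png")[150:300,180:360];cv2.imwrite("pics/topd.png",cv2.resize(a,(720,600),interpolation=cv2.INTER_CUBIC))
E
```

```text
(no output)
```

View pics/topc.png

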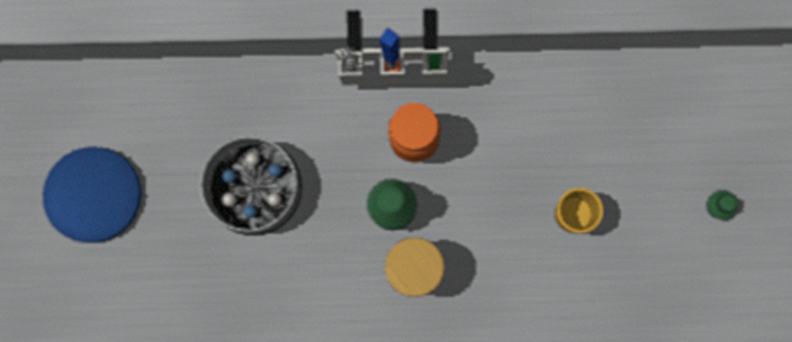

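View pics/scenec.png

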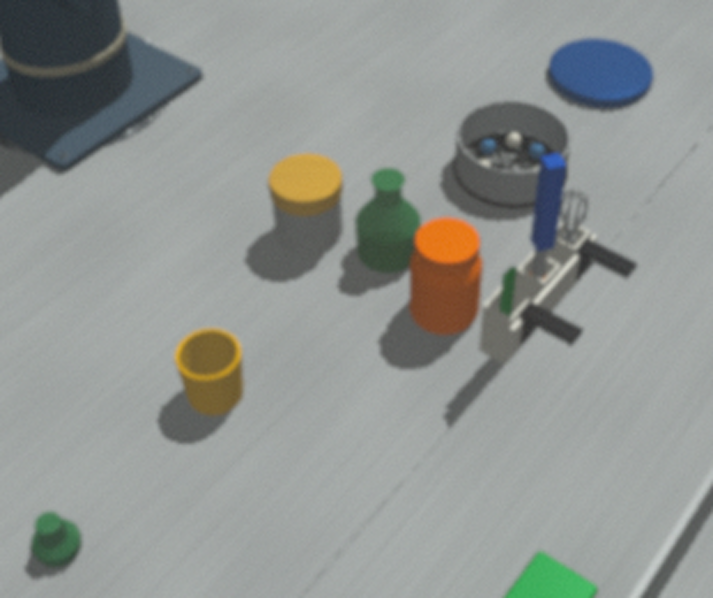

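View pics/topd.png

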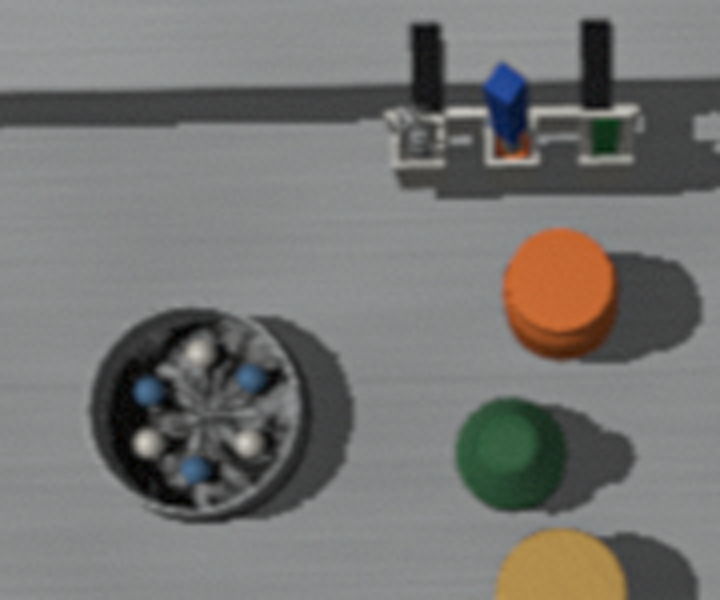

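The top view shows the dabba at about (231,254) px on the +y side and the cup at (412,267) on the −y side. The jars stand in a row between them at columns 308–322. The brush handle is at (305,170), with its square yawed by roughly 40°. Next I fit the silhouettes.

```bash
cat > h.py <<'E'
import cv2,numpy as np
from workcell import *
from scipy.spatial.transform import Rotation as Ro
from scipy.optimize import minimize, least_squares
def proj(g,X):
    c=np.atleast_2d(X)@np.array(g["R"]).T+np.array(g["t"])
    s=c[:,:2]/c[:,2:]; s=s*(1+g["k1"]*(s**2).sum(1,keepdims=True))
    K=np.array(g["intrinsics"]); return s@K[:2,:2].T+K[:2,2]
def ring(x,y,z,r,n=72):
    a=np.linspace(0,2*np.pi,n,endpoint=False); return np.c_[x+r*np.cos(a),y+r*np.sin(a),np.full(n,z)]
SH=16
def hullmask(p,S=4):
    m=np.zeros((480*S,640*S),np.uint8)
    h=cv2.convexHull(((p+.5)*S-.5).astype(np.float32)); cv2.fillConvexPoly(m,np.round(h*SH).astype(np.int32),255,shift=4)
    return cv2.resize(m,(640,480),interpolation=cv2.INTER_AREA)/255.
def back(g,uv,z):
    f=lambda q: (proj(g,[q[0],q[1],z])-uv).ravel()
    return least_squares(f,[.6,0]).x
def handle(x,y,z,yaw,tx=0,ty=0,z0=.09,z1=.19,w=.009):
    P=np.array([[a*w,b*w,c] for a in(-1,1) for b in(-1,1) for c in(z0,z1)])
    R=(Ro.from_euler('xy',[tx,ty])*Ro.from_euler('z',yaw)).as_matrix()
    return P@R.T+[x,y,z]
E
python3 - <<'E'
from h import *
G={n:get_image(n) for n in("scene","top")}
import pickle;pickle.dump(G,open("g0.pkl","wb"))
for n,o,z in [("top","dabba",.03),("top","cup",.04),("top","orange_jar",.07),("top","cruet",.07),("top","lidded_dabba",.06),("top","stopper",.03),("top","dabba_lid",.018),("top","brush",.24),("top","caddy",.12)]:
    d=look_for(n,o)
    if d: print(o,back(G[n],d[0]["bbox"][:2],z).round(3))
# blue mask brush
for n,(cx,cy) in(("top",(305,170)),("scene",(388,234))):
    hsv=cv2.cvtColor(G[n]["image"],cv2.COLOR_BGR2HSV)
    print(n,hsv[cy-4:cy+5:4,cx-2:cx+3:2].tolist())
for z in (.05,.06): print(z,back(G["scene"],(240,290),z))
E
```

```text
dabba [0.51  0.194]
cup [ 0.403 -0.021]
orange_jar [ 0.569 -0.017]
cruet [0.482 0.01 ]
lidded_dabba [ 0.401 -0.02 ]
stopper [ 0.472 -0.428]
dabba_lid [0.51  0.423]
brush [0.643 0.003]
caddy [0.675 0.001]
top [[[111, 26, 139], [112, 155, 138], [113, 55, 135]], [[111, 191, 152], [110, 187, 147], [110, 195, 144]], [[111, 214, 88], [110, 187, 139], [110, 186, 136]]]
scene [[[113, 118, 95], [113, 129, 93], [111, 132, 95]], [[113, 123, 95], [113, 132, 95], [114, 127, 94]], [[113, 122, 94], [113, 125, 96], [113, 121, 95]]]
0.05 [ 0.4578417  -0.22337218]
0.06 [ 0.46460791 -0.22854922]
```

```bash
cat > fit.py <<'E'
from h import *
import pickle
G=pickle.load(open("g0.pkl","rb"))
def soft(g,box,f):
    m=np.zeros((480,640)); x0,y0,x1,y1=box
    m[y0:y1,x0:x1]=f(g["image"].astype(float))[y0:y1,x0:x1]; return m
sat=lambda lo,hi:(lambda im:np.clip((im.max(2)-im.min(2)-lo)/(hi-lo),0,1))
blue=lambda im:np.clip(((im[:,:,0]-im[:,:,2])-12)/25,0,1)
M={"top":soft(G["top"],(290,155,320,195),blue),"scene":soft(G["scene"],(375,195,405,262),blue)}
def cost(q,ns=("top","scene"),full=None):
    return sum(((hullmask(proj(G[n],handle(*q)))-M[n])**2).sum() for n in ns)
best=None
for yaw in np.arange(0,1.57,.2):
  for z in (.08,.1):
    r=minimize(lambda p:cost([.65+p[0]/100,p[1]/100,z+p[2]/100,yaw+p[3]/10,p[4]/50,p[5]/50])+.3*(p[4]**2+p[5]**2),np.zeros(6),method="Powell",options=dict(maxiter=6))
    if best is None or r.fun<best[0]: p=r.x;best=(r.fun,[.65+p[0]/100,p[1]/100,z+p[2]/100,yaw+p[3]/10,p[4]/50,p[5]/50])
    print(yaw,z,r.fun)
q=best[1];print("brush",best[0],np.round(q,4)); print({n:cost(q,(n,)) for n in M})
for n in M:
    v=G[n]["image"].copy(); v=cv2.resize(v,None,fx=8,fy=8,interpolation=cv2.INTER_CUBIC)
    h=cv2.convexHull(((proj(G[n],handle(*q))+.5)*8).astype(np.float32)).astype(int); cv2.polylines(v,[h.astype(np.int32)],1,(0,255,255),1)
    c=h.reshape(-1,2).mean(0).astype(int); cv2.imwrite(f"pics/bf_{n}.png",v[c[1]-290:c[1]+290,c[0]-200:c[0]+200])
# cylinders
def fitcyl(name,n,box,f,mk,x0):
    m=soft(G[n],box,f); r=minimize(lambda p:((hullmask(proj(G[n],mk(x0[0]+p[0]/100,x0[1]+p[1]/100)))-m)**2).sum(),[0,0],method="Powell")
    print(name,n,np.round([x0[0]+r.x[0]/100,x0[1]+r.x[1]/100],4),r.fun,m.sum())
cup=lambda x,y:np.r_[ring(x,y,.06,.03),ring(x,y,0,.024)]
fitcyl("cup","top",(390,248,435,290),sat(50,110),cup,(.465,-.225))
fitcyl("cup","scene",(220,280,262,325),sat(50,110),cup,(.465,-.225))
cyl=lambda r,h:(lambda x,y:np.r_[ring(x,y,h,r),ring(x,y,0,r)])
fitcyl("lid","top",(105,225,172,290),sat(50,110),cyl(.066,.018),(.51,.423))
fitcyl("lid","scene",(380,150,440,195),sat(50,110),cyl(.066,.018),(.51,.423))
fitcyl("oj","top",(300,203,340,245),sat(50,110),cyl(.035,.1),(.57,-.017))
fitcyl("oj","scene",(325,230,365,290),sat(50,110),cyl(.035,.1),(.57,-.017))
E
python3 fit.py
```

```text
0.0 0.08 73.03065313208258
0.0 0.1 69.38445451877693
0.2 0.08 74.84789575488075
0.2 0.1 75.05787742893503
0.4 0.08 70.86168599629208
0.4 0.1 66.01582659691316
0.6000000000000001 0.08 64.98745279955301
0.6000000000000001 0.1 72.92078801389424
0.8 0.08 66.68190303677261
0.8 0.1 68.69043418051598
1.0 0.08 70.79146350676957
1.0 0.1 73.07383246951916
1.2000000000000002 0.08 68.96692520106713
1.2000000000000002 0.1 74.02090065040846
1.4000000000000001 0.08 67.50905687879656
1.4000000000000001 0.1 69.21984287916275
brush 64.98745279955301 [ 0.6667  0.004   0.0357  0.6015 -0.0111 -0.0112]
{'top': np.float64(22.17023913879277), 'scene': np.float64(42.63108035371011)}
cup top [ 0.4694 -0.2375] 121.92193771626297 333.1
cup scene [ 0.4695 -0.2333] 360.43395809304116 379.0333333333333
lid top [0.5098 0.4159] 984.9655670895809 909.1666666666667
lid scene [0.5027 0.4365] 508.1849615532488 426.5
oj top [ 0.5788 -0.0215] 192.78399942329872 635.1833333333334
oj scene [ 0.5758 -0.0169] 409.70014033064206 904.6666666666667
```

```bash
python3 - <<'E'
from h import *
import pickle
G=pickle.load(open("g0.pkl","rb"))
# dabba: overlay candidate rims
for n,c in(("top",(231,254)),("scene",(373,206))):
    v=cv2.resize(G[n]["image"],None,fx=8,fy=8,interpolation=cv2.INTER_CUBIC)
    for z,r,col in((.05,.064,(0,255,255)),(.05,.061,(0,255,0)),(0,.064,(0,0,255))):
        p=((proj(G[n],ring(.51,.194,z,r))+.5)*8).astype(np.int32); cv2.polylines(v,[p],1,col,1)
    cv2.imwrite(f"pics/db_{n}.png",v[c[1]*8-260:c[1]*8+260,c[0]*8-270:c[0]*8+270])
E
```

```text
(no output)
```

View pics/db_top.png

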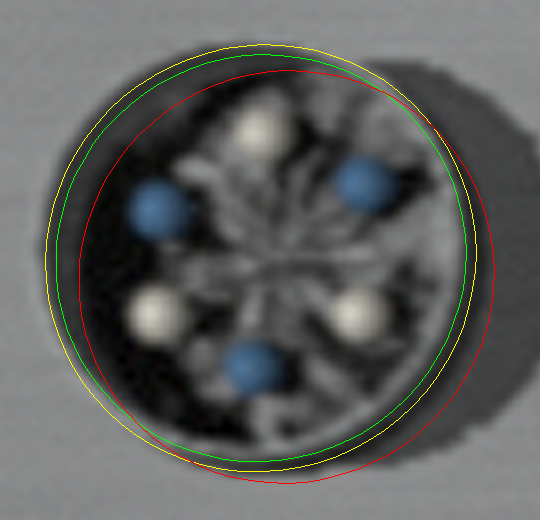

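View pics/db_scene.png

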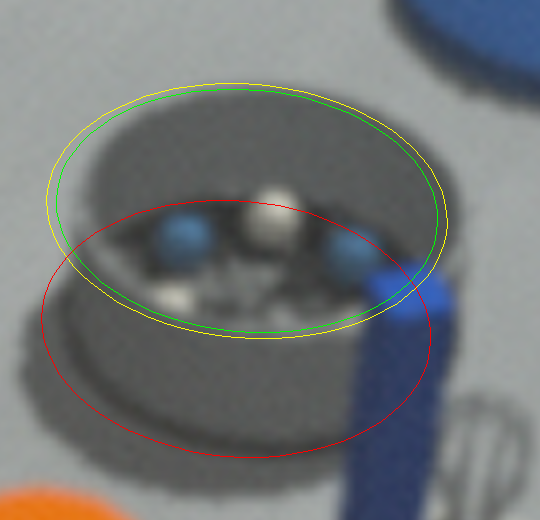

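View pics/bf_top.png

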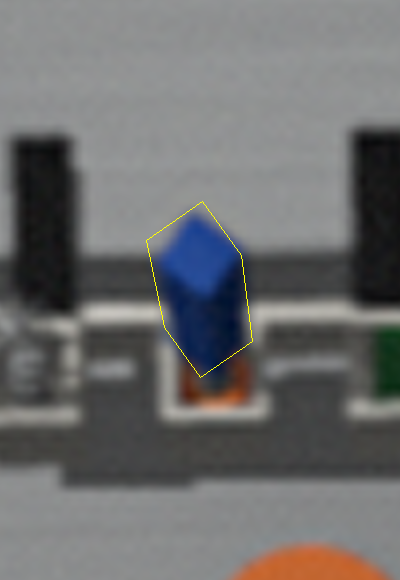

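View pics/bf_scene.png

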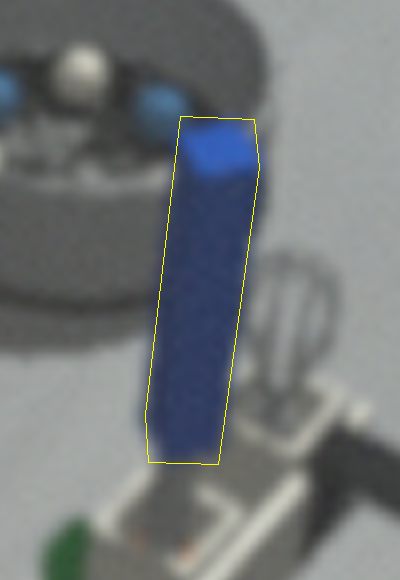

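The overlays show the dabba rim fitting well in the top view but about 2 px off in the scene view. My colour masks were too strict because the scene is dim. I'll refit with better masks.

```bash
cat > fit2.py <<'E'
from h import *
import pickle
G=pickle.load(open("g0.pkl","rb"))
def soft(g,box,lo=.25,hi=.55):
    im=g["image"].astype(float); s=(im.max(2)-im.min(2))/(im.max(2)+8)
    m=np.zeros((480,640)); x0,y0,x1,y1=box
    m[y0:y1,x0:x1]=np.clip((s-lo)/(hi-lo),0,1)[y0:y1,x0:x1]; return m
def ov(n,ps,fn,s=8,half=270):
    v=cv2.resize(G[n]["image"],None,fx=s,fy=s,interpolation=cv2.INTER_CUBIC)
    for p in ps: cv2.polylines(v,[((proj(G[n],p)+.5)*s).astype(np.int32)],1,(0,255,255),1)
    c=(proj(G[n],np.vstack(ps)).mean(0)*s).astype(int); cv2.imwrite("pics/"+fn,v[max(0,c[1]-half):c[1]+half,max(0,c[0]-half):c[0]+half])
def fitcyl(name,n,box,mk,x0):
    m=soft(G[n],box); f=lambda p:hullmask(proj(G[n],mk(x0[0]+p[0]/100,x0[1]+p[1]/100)))
    r=minimize(lambda p:((f(p)-m)**2).sum(),[0,0],method="Powell")
    print(name,n,np.round([x0[0]+r.x[0]/100,x0[1]+r.x[1]/100],4),round(r.fun,1),round(m.sum()),round(f(r.x).sum()))
cup=lambda x,y:np.r_[ring(x,y,.06,.03),ring(x,y,0,.024)]
cyl=lambda r,h:(lambda x,y:np.r_[ring(x,y,h,r),ring(x,y,0,r)])
if __name__=="__main__":
    fitcyl("cup","top",(390,248,435,290),cup,(.465,-.225))
    fitcyl("cup","scene",(220,280,262,325),cup,(.465,-.225))
    fitcyl("lid","top",(105,225,172,290),cyl(.066,.018),(.51,.423))
    fitcyl("lid","scene",(380,150,440,195),cyl(.066,.018),(.51,.423))
    fitcyl("oj","top",(300,203,340,245),cyl(.035,.1),(.57,-.017))
    fitcyl("oj","scene",(325,230,365,290),cyl(.035,.1),(.57,-.017))
    M={"top":soft(G["top"],(290,155,320,187)),"scene":soft(G["scene"],(375,195,405,262))}
    cv2.imwrite("pics/mb.png",np.hstack([cv2.resize(np.uint8(255*M[n][150:270,280:420]),None,fx=2.8,fy=4) for n in M]))
    print({n:M[n].sum() for n in M})
E
python3 fit2.py
```

```text
cup top [ 0.4688 -0.2373] 3.9 526 537
cup scene [ 0.4704 -0.2353] 33.3 802 897
lid top [0.5084 0.4166] 160.1 2222 2432
lid scene [0.5053 0.4274] 219.7 878 1182
oj top [ 0.5744 -0.0231] 100.4 745 876
oj scene [ 0.5771 -0.0186] 154.9 1355 1542
{'top': np.float64(156.02239435246855), 'scene': np.float64(275.4889831696804)}
```

View pics/mb.png

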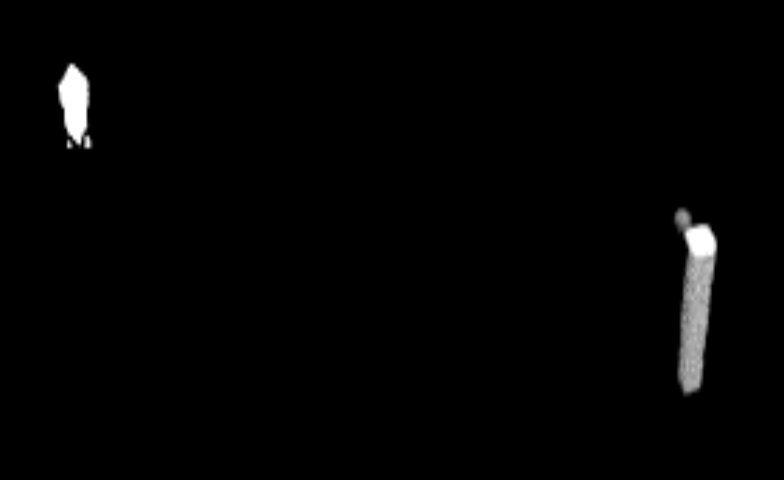

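```bash
cat > fit3.py <<'E'
from fit2 import *
def bm(g,box):
    im=cv2.resize(g["image"],None,fx=4,fy=4,interpolation=cv2.INTER_LINEAR).astype(float); s=(im[:,:,0]-im[:,:,2])/(im.max(2)+8)
    m=np.zeros(s.shape,np.uint8); x0,y0,x1,y1=np.array(box)*4
    m[y0:y1,x0:x1]=(s>.27)[y0:y1,x0:x1]
    k,l,st,_=cv2.connectedComponentsWithStats(m); m=(l==1+st[1:,4].argmax()).astype(np.uint8)*255
    return cv2.resize(m,(640,480),interpolation=cv2.INTER_AREA)/255.
def fitbrush(G,boxes,x0,tilt=1,ns=("top","scene")):
    M={n:bm(G[n],boxes[n]) for n in ns}
    V=lambda p:[x0[0]+p[0]/100,x0[1]+p[1]/100,x0[2]+p[2]/100,yaw+p[3]/10,p[4]/50*tilt,p[5]/50*tilt]
    def C(q): return sum(((hullmask(proj(G[n],handle(*q)))-M[n])**2).sum() for n in ns)
    best=None
    for yaw in np.arange(.1,1.57,.3):
        r=minimize(lambda p:C(V(p))+1*(p[4]**2+p[5]**2),np.zeros(6),method="Powell",options=dict(maxiter=8))
        print(round(yaw,1),round(r.fun,1),np.round(V(r.x),3))
        if best is None or r.fun<best[0]: best=(r.fun,V(r.x))
    q=best[1]; print({n:(round(M[n].sum(),1),round(hullmask(proj(G[n],handle(*q))).sum(),1)) for n in ns})
    return best
if __name__=="__main__":
    B={"top":(290,155,320,187),"scene":(378,200,405,262)}
    for n in B:
        b=fitbrush(G,B,[.665,.004,.07],ns=(n,)) if 0 else None
    b=fitbrush(G,B,[.665,.004,.07]); q=b[1]; print(b[0],np.round(q,4))
    for n in B: ov(n,[cv2.convexHull(handle(*q)[:,:2].astype(np.float32)).reshape(-1,2)@np.eye(2,3)*1.0+[0,0,z] for z in(q[2]+.19,q[2]+.09)],f"bg_{n}.png",half=250)
E
python3 fit3.py; python3 - <<'E'
import cv2,numpy as np
a=[cv2.imread(f"pics/bg_{n}.png") for n in("top","scene")]
cv2.imwrite("pics/bg.png",np.hstack([x[:500,50:450] for x in a]))
E
```

```text
0.1 76.0 [ 0.665  0.004  0.037  0.563 -0.011  0.002]
0.4 71.5 [ 0.666  0.004  0.037  0.569 -0.007 -0.003]
0.7 74.0 [ 0.665  0.004  0.037  0.564 -0.008  0.   ]
1.0 82.7 [ 0.663  0.004  0.037  0.581 -0.011  0.01 ]
1.3 81.0 [ 6.6400e-01  4.0000e-03  3.7000e-02  1.0008e+01 -1.1000e-02  8.0000e-03]
{'top': (np.float64(165.3), np.float64(194.4)), 'scene': (np.float64(450.4), np.float64(442.5))}
71.47416142673318 [ 0.6656  0.0044  0.0371  0.5693 -0.0069 -0.0027]
```

View pics/bg.png

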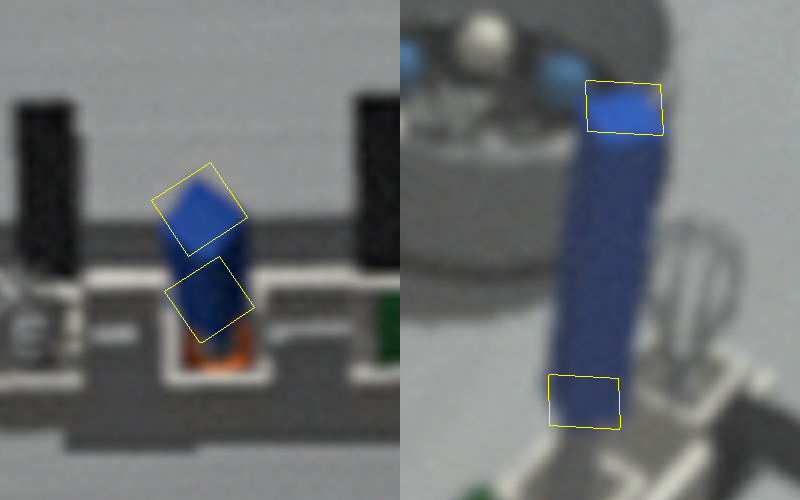

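```bash
cat > fit4.py <<'E'
from fit3 import *
B={"top":(290,155,320,187),"scene":(378,200,405,262)}
M={n:bm(G[n],B[n]) for n in B}
def V(p,yaw): return [.665+p[0]/100,.004+p[1]/100,.04+p[2]/100,yaw+p[3]/10,p[4]/50,p[5]/50,.009]
def C(p,yaw):
    q=V(p,yaw); o={"top":p[6:8],"scene":p[8:10]}
    return sum(((hullmask(proj(G[n],handle(*q[:6]))+o[n])-M[n])**2).sum() for n in B)+1*(p[4]**2+p[5]**2)+2*(p[6:]**2).sum()
for yaw in (.3,.6,.9):
    r=minimize(lambda p:C(p,yaw),np.zeros(10),method="Powell",options=dict(maxiter=15))
    print(round(r.fun,1),np.round(V(r.x,yaw),4),np.round(r.x[6:],2))
# dabba: gray edges. fit outer rim + base by gradient magnitude along hull outline
for n,x0 in(("top",(.51,.194)),("scene",(.51,.19))):
    im=cv2.GaussianBlur(cv2.cvtColor(G[n]["image"],cv2.COLOR_BGR2GRAY).astype(np.float32),(0,0),.7)
    gm=np.hypot(cv2.Sobel(im,cv2.CV_32F,1,0),cv2.Sobel(im,cv2.CV_32F,0,1))
    best=[]
    for dx in np.arange(-.016,.0161,.001):
        for dy in np.arange(-.016,.0161,.001):
            s=0
            for z,rr in((.05,.064),(.05,.061)):
                p=proj(G[n],ring(x0[0]+dx,x0[1]+dy,z,rr)).astype(np.float32)
                s+=cv2.remap(gm,p[:,0],p[:,1],cv2.INTER_LINEAR).mean()
            best.append((s,x0[0]+dx,x0[1]+dy))
    print("dabba",n,np.round(sorted(best)[-4:],3).tolist())
E
python3 fit4.py
```

```text
66.3 [ 0.6659  0.0046  0.0377  0.5584  0.     -0.0058  0.009 ] [-0.07  0.78  0.17 -0.09]
68.9 [ 0.6657  0.004   0.0382  0.5899 -0.006  -0.0038  0.009 ] [-0.01  0.62  0.12 -0.  ]
71.3 [ 0.6646  0.0043  0.0386  0.5439 -0.0059  0.002   0.009 ] [0.07 0.69 0.15 0.34]
dabba top [[328.761, 0.514, 0.195], [328.891, 0.513, 0.195], [334.565, 0.514, 0.196], [335.861, 0.513, 0.196]]
dabba scene [[247.121, 0.518, 0.198], [247.249, 0.516, 0.198], [247.659, 0.517, 0.197], [248.858, 0.517, 0.198]]
```

```bash
python3 - <<'E'
from fit2 import *
def sq(x,y,z,h): return np.array([[x-h,y-h,z],[x+h,y-h,z],[x+h,y+h,z],[x-h,y+h,z]])
x,y,z=.6655,.0044,.034
P=[sq(x,y+d,z+.064,.012) for d in(-.055,0,.055)]
Q=[ring(.5145,.1965,.05,.064),ring(.5145,.1965,0,.064)]
ims=[]
for n in("top","scene"):
    ov(n,P,"t.png",half=230); a=cv2.imread("pics/t.png"); ov(n,Q,"t.png",half=230); b=cv2.imread("pics/t.png")
    ims.append(np.hstack([a[:460,:460],b[:460,:460]]))
v=np.vstack(ims);cv2.imwrite("pics/ov3.png",cv2.resize(v,(600,600)))
E
```

```text
(no output)
```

View pics/ov3.png

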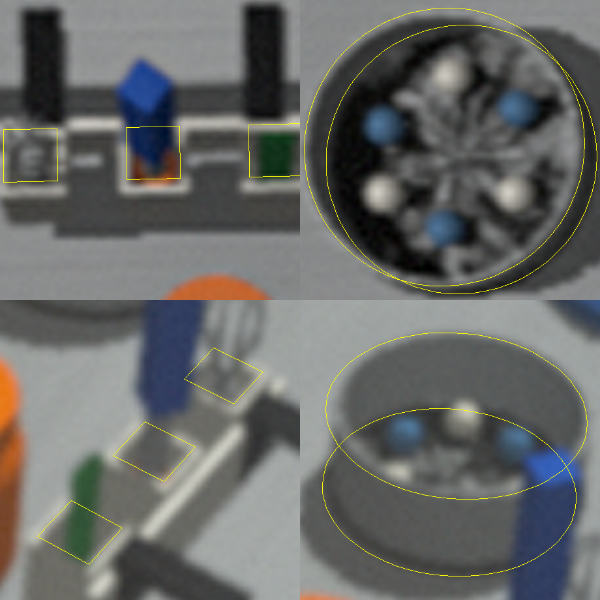

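```bash
cat >> h.py <<'E'
def quat(th):
    y=np.array([0,0,-1.]);z=np.array([np.cos(th),np.sin(th),0]);return Ro.from_matrix(np.c_[np.cross(y,z),y,z]).as_quat()
E
python3 - <<'E'
from h import *
for k in range(-2,3):
    th=.56+k*np.pi/2; 
    for p in [(.664,.0044,.32),(.664,.0044,.194),(.514,.1965,.166),(.542,.1965,.166),(.47,-.2365,.231)]:
        j=inverse_kinematics(p,quat(th)); print(round(th,2),p,None if j is None else np.round(j,2))
E
```

```text
-2.58 (0.664, 0.0044, 0.32) [-0.12  0.52  0.08  1.37 -0.04  1.25 -2.62]
-2.58 (0.664, 0.0044, 0.194) [-0.19  0.62  0.19  1.55 -0.13  0.98 -2.54]
-2.58 (0.514, 0.1965, 0.166) [-1.    0.67  0.91  1.9  -0.67  0.91 -2.34]
-2.58 (0.542, 0.1965, 0.166) [-1.05  0.82  1.13  1.84 -0.85  1.07 -2.15]
-2.58 (0.47, -0.2365, 0.231) [ 0.19  0.39  0.27  1.87 -0.13  0.89 -2.06]
-1.01 (0.664, 0.0044, 0.32) [ 0.11  0.53 -0.33  1.36  0.17  1.28 -1.23]
-1.01 (0.664, 0.0044, 0.194) [ 0.05  0.62 -0.22  1.54  0.15  1.   -1.22]
-1.01 (0.514, 0.1965, 0.166) [-0.13  0.52 -0.47  1.87  0.32  0.82 -1.78]
-1.01 (0.542, 0.1965, 0.166) [-0.14  0.55 -0.45  1.81  0.31  0.85 -1.74]
-1.01 (0.47, -0.2365, 0.231) [ 0.49  0.38 -0.16  1.86  0.08  0.9  -0.71]
0.56 (0.664, 0.0044, 0.32) [ 0.29  0.58 -0.66  1.35  0.35  1.33  0.18]
0.56 (0.664, 0.0044, 0.194) [ 0.26  0.66 -0.59  1.53  0.4   1.07  0.13]
0.56 (0.514, 0.1965, 0.166) [ 0.2   0.68 -1.05  1.86  0.69  1.02 -0.59]
0.56 (0.542, 0.1965, 0.166) [ 0.18  0.7  -1.01  1.8   0.68  1.04 -0.53]
0.56 (0.47, -0.2365, 0.231) [ 0.75  0.42 -0.52  1.85  0.25  0.94  0.67]
2.13 (0.664, 0.0044, 0.32) [ 0.54  0.77 -1.29  1.34  0.74  1.55  1.45]
2.13 (0.664, 0.0044, 0.194) [ 0.55  0.91 -1.29  1.52  0.88  1.38  1.32]
2.13 (0.514, 0.1965, 0.166) [ 0.21  0.69 -1.07  1.86  0.71  1.03  0.97]
2.13 (0.542, 0.1965, 0.166) [ 0.21  0.73 -1.08  1.79  0.72  1.08  1.  ]
2.13 (0.47, -0.2365, 0.231) [ 1.17  0.66 -1.29  1.84  0.69  1.19  1.78]
3.7 (0.664, 0.0044, 0.32) [-0.12  0.52  0.08  1.37 -0.04  1.25 -2.62]
3.7 (0.664, 0.0044, 0.194) [-0.19  0.62  0.19  1.55 -0.13  0.98 -2.54]
3.7 (0.514, 0.1965, 0.166) [-1.    0.67  0.91  1.9  -0.67  0.91 -2.34]
3.7 (0.542, 0.1965, 0.166) [-1.05  0.82  1.13  1.84 -0.85  1.07 -2.15]
3.7 (0.47, -0.2365, 0.231) [ 0.19  0.39  0.27  1.87 -0.13  0.89 -2.06]
```

```bash
python3 - <<'E'
from h import *
q=quat(.56-np.pi/2)
move_pose((.664,.0044,.33),q); s=get_state(); print(s["time"],s["tool_pos"])
line_to((.664,.0044,.262),vel=.2,guard=8)
for n in ("top","scene"): 
    g=get_image(n); c=(300,175) if n=="top" else (390,225)
    cv2.imwrite(f"pics/a_{n}.png",cv2.resize(g["image"][c[1]-45:c[1]+45,c[0]-60:c[0]+60],None,fx=6,fy=6,interpolation=cv2.INTER_CUBIC))
s=get_state(); print(s["time"],s["tool_pos"],s["contact_force"])
E
```

```text
4.6083 [0.66400928 0.00311832 0.32987334]
5.2 [0.66488265 0.00439447 0.26379934] [1.05795166 0.41508704 0.12767604]
```

View pics/a_scene.png

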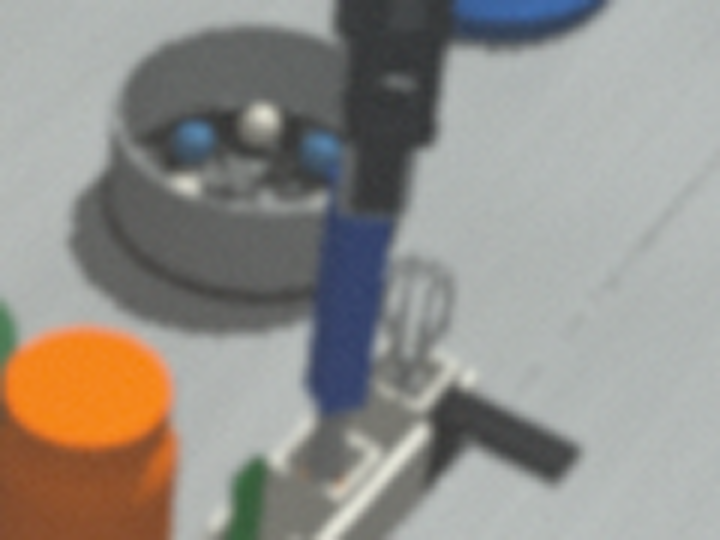

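View pics/a_top.png

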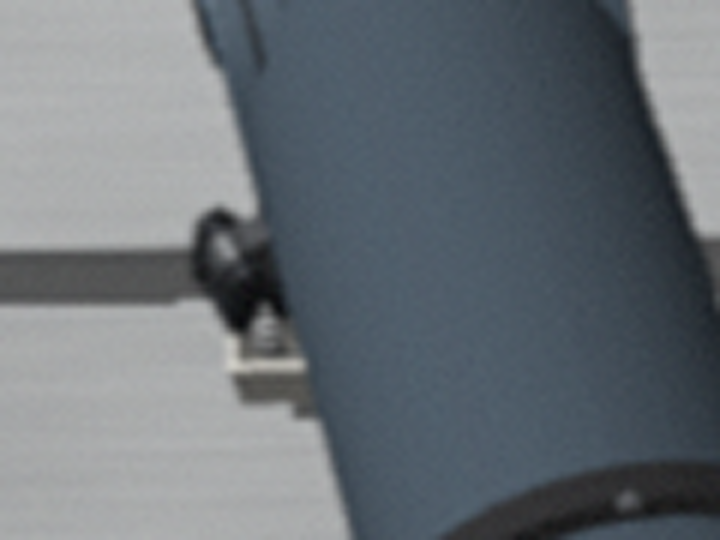

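The scene view shows the jaws straddling the handle around (365,205), and the top view is blocked by the arm. I'm descending with the force guard on.

```bash
python3 - <<'E'
from h import *
print(line_to((.664,.0044,.194),vel=.12,guard=8)); s=get_state(); print(s["time"],s["tool_pos"],s["contact_force"])
g=get_image("scene");cv2.imwrite("pics/b.png",cv2.resize(g["image"][180:270,330:450],None,fx=6,fy=6,interpolation=cv2.INTER_CUBIC))
E
```

```text
False
5.9167 [0.66450281 0.00449242 0.19482895] [0.20958301 0.02397857 0.61419791]
```

View pics/b.png

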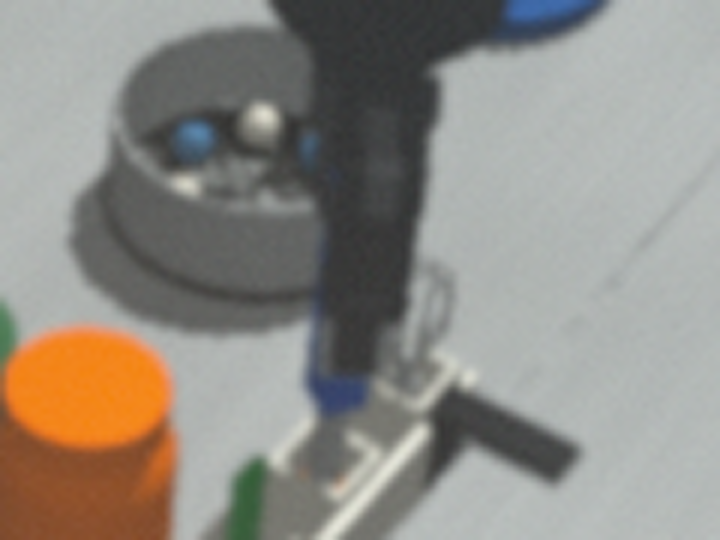

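```bash
python3 - <<'E'
from h import *
p=get_state()["tool_pos"]
gripper_to(0.0); s=get_state(); print(s["time"],s["tool_pos"],s["contact_force"],s["gripper_width"])
line_to((p[0],p[1],.335),vel=.15); s=get_state(); print(s["time"],s["tool_pos"],s["contact_force"],s["torque"],s["gripper_width"])
g=get_image("scene");cv2.imwrite("pics/c.png",cv2.resize(g["image"][150:270,310:470],None,fx=5,fy=5,interpolation=cv2.INTER_CUBIC))
E
```

```text
6.5833 [0.66412047 0.00465528 0.19434457] [-0.29511805  1.21815279  3.54976997] 0.020373669589051062
7.675 [0.66422421 0.00438033 0.33385262] [ 0.5191533   0.24255363 -0.49873789] [-0.01722678 -0.01524901  0.02819189] 0.02026451819668035
```

View pics/c.png

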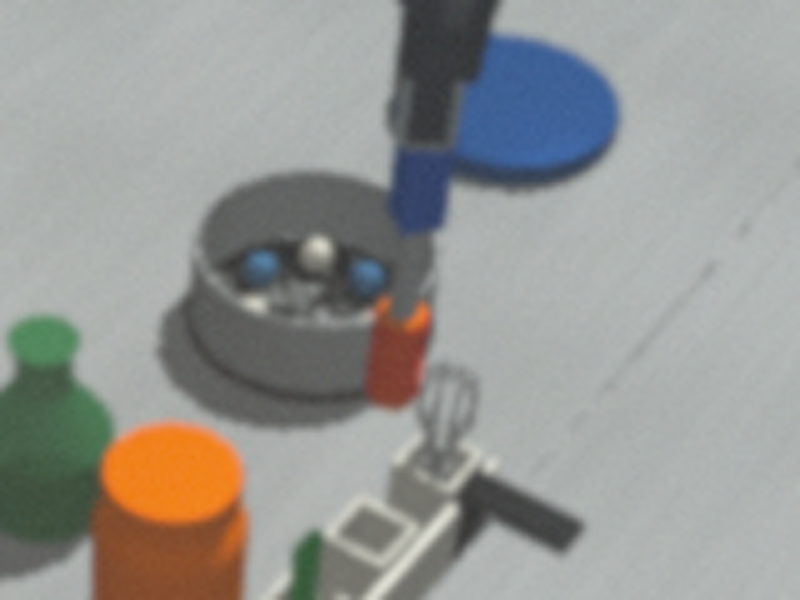

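The brush is held and clear of the caddy. The lower end of the head shows at about (389,231) in the scene frame. I'll measure the tip position relative to the TCP by fitting the head.

```bash
cat > tip.py <<'E'
from h import *
def tipfit(g,guess,tcp,dbg=None):
    """fit head silhouette in scene camera: lateral image offset and L along z"""
    im=cv2.resize(g["image"],None,fx=4,fy=4,interpolation=cv2.INTER_LINEAR).astype(float)
    s=(im[:,:,2]-im[:,:,0])/(im.max(2)+8)
    m=((s>.35)).astype(np.uint8); c=proj(g,tcp-[0,0,guess-.02])[0]
    mm=np.zeros_like(m); a,b=(c*4).astype(int); mm[b-90:b+90,a-50:a+50]=m[b-90:b+90,a-50:a+50]
    M=cv2.resize(mm*255,(640,480),interpolation=cv2.INTER_AREA)/255.
    r_=g["R"][0]; e=np.array([r_[0],r_[1],0]); e/=np.linalg.norm(e)
    def H(p):
        t=tcp+e*p[0]/100-[0,0,guess+p[1]/100]
        return hullmask(proj(g,np.r_[ring(t[0],t[1],t[2],.01),ring(t[0],t[1],t[2]+.045,.01)]))
    r=minimize(lambda p:((H(p)-M)**2).sum(),[0,0],method="Powell")
    print("lateral",r.x[0]/100,"along",e.round(2),"L",guess+r.x[1]/100,"res",r.fun,M.sum(),H(r.x).sum())
E
python3 - <<'E'
from tip import *
g=get_image("scene"); tipfit(g,.156,get_state()["tool_pos"])
E
```

```text
lateral 0.0016245775244947036 along [0.8 0.6 0. ] L 0.1586004066942678 res 34.81762399077278 195.57647058823528 236.8235294117647
```

```bash
python3 - <<'E'
from h import *
import pickle
G=pickle.load(open("g0.pkl","rb"))
# bead px from the 8x crop, origin (231*8-270, 254*8-260)
for u in [(260,130),(365,183),(360,315),(255,366),(157,315),(160,210)]:
    px=(np.array(u)+[231*8-270,254*8-260])/8-.5
    b=back(G["top"],px,.013)-[.514,.1965]; print(b.round(4),np.hypot(*b).round(3),np.degrees(np.arctan2(b[1],b[0])).round())
line_to((.514,.1965,.335),vel=.25); s=get_state(); print(s["time"])
print(line_to((.514,.1965,.225),vel=.2,guard=10)); s=get_state(); print(s["time"],s["tool_pos"],s["contact_force"])
g=get_image("scene");cv2.imwrite("pics/d.png",cv2.resize(g["image"][150:270,310:470],None,fx=5,fy=5,interpolation=cv2.INTER_CUBIC))
g=get_image("top");cv2.imwrite("pics/d2.png",cv2.resize(g["image"][200:300,160:300],None,fx=5,fy=5,interpolation=cv2.INTER_CUBIC))
E
```

```text
[0.0397 0.0038] 0.04 5.0
[ 0.0226 -0.0284] 0.036 -52.0
[-0.018  -0.0268] 0.032 -124.0
[-0.033   0.0052] 0.033 171.0
[-0.0168  0.0351] 0.039 116.0
[0.0155 0.0343] 0.038 66.0
8.9
False
9.6 [0.51476214 0.19634869 0.2256688 ] [ 0.31496989 -0.38698586 -0.96528586]
```

View pics/d.png

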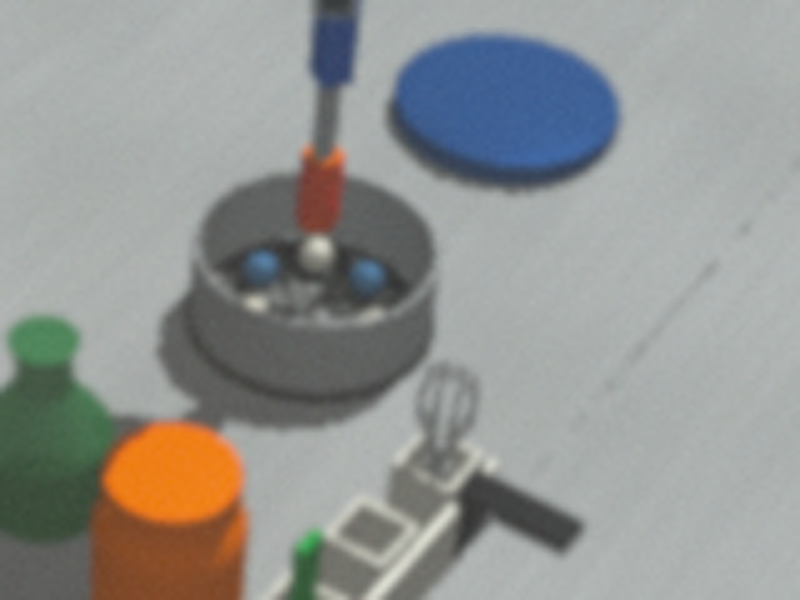

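View pics/d2.png

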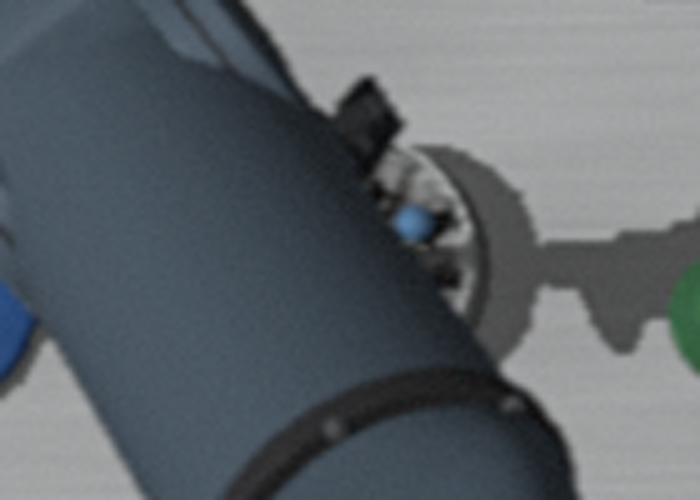

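The head hangs centrally above the dabba at about (320,225) in the crop, with the beads ringed around it. I'm descending at the centre, then stirring.

```bash
python3 - <<'E'
from h import *
c=np.array([.5155,.198]); Z=.168
print(line_to((*c,Z),vel=.12,guard=10)); s=get_state(); print(s["time"],s["tool_pos"],s["contact_force"])
a=np.radians(-25)   # between beads
P=lambda a,r:(c[0]+r*np.cos(a),c[1]+r*np.sin(a),Z)
line_to(P(a,.028),vel=.06); s=get_state(); print(s["time"],s["tool_pos"],s["contact_force"])
for k in range(1,4):
    a+=np.radians(20); print(line_to(P(a,.028),vel=.06,guard=25)); s=get_state(); print(s["time"],s["tool_pos"]-[*c,0],s["contact_force"])
g=get_image("scene");cv2.imwrite("pics/e.png",cv2.resize(g["image"][150:270,310:470],None,fx=5,fy=5,interpolation=cv2.INTER_CUBIC))
E
```

```text
False
10.325 [0.51585188 0.1982619  0.16863543] [-0.14370413 -0.21679521  0.08747374]
10.9417 [0.54085382 0.18606479 0.16786632] [-0.43375764 -0.08858452 -1.07350069]
False
11.25 [ 0.02772423 -0.00141219  0.16799752] [ 0.35408056 -0.07229408 -1.15884779]
False
11.5583 [0.026886   0.00800173 0.16805766] [-0.6325793  -0.92254915 -0.99465472]
False
11.8667 [0.02259952 0.0166404  0.16803677] [ 0.20390369 -0.44203785 -1.00227509]
```

View pics/e.png

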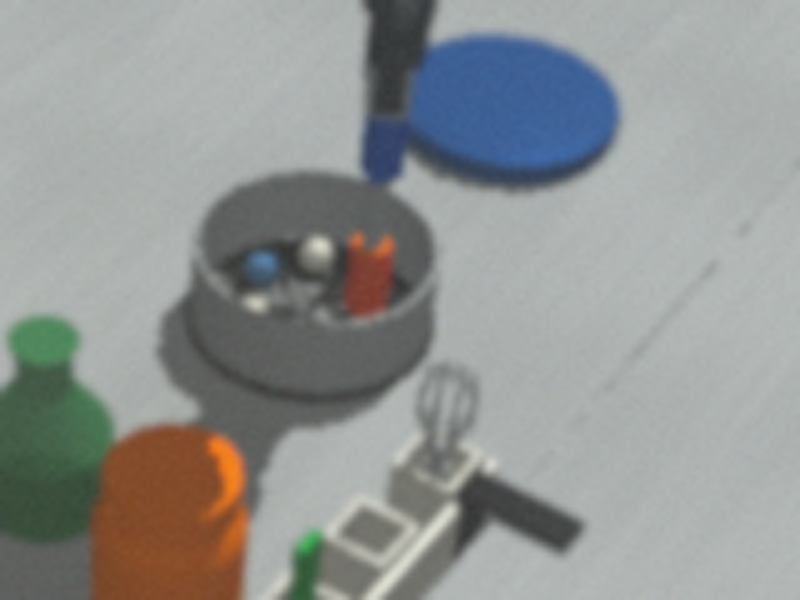

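```bash
python3 - <<'E'
from h import *
c=np.array([.5155,.198]); Z=.168
P=lambda a,r:(c[0]+r*np.cos(a),c[1]+r*np.sin(a),Z)
d=35; mx=0
while d<35+1060:
    d+=20; hit=line_to(P(np.radians(d),.028),vel=.06,guard=25); s=get_state(); mx=max(mx,np.linalg.norm(s["contact_force"]))
    if hit: print("guard",d,s["contact_force"]); break
s=get_state();print(d,mx,s["time"],s["tool_pos"],s["contact_force"],s["gripper_width"])
g=get_image("scene");cv2.imwrite("pics/f.png",cv2.resize(g["image"][150:270,310:470],None,fx=5,fy=5,interpolation=cv2.INTER_CUBIC))
E
```

```text
1095 2.1733219597498667 28.2583 [0.54235073 0.20596058 0.16803615] [ 0.52312505 -0.51541434 -0.71816905] 0.020814014686799085
```

View pics/f.png

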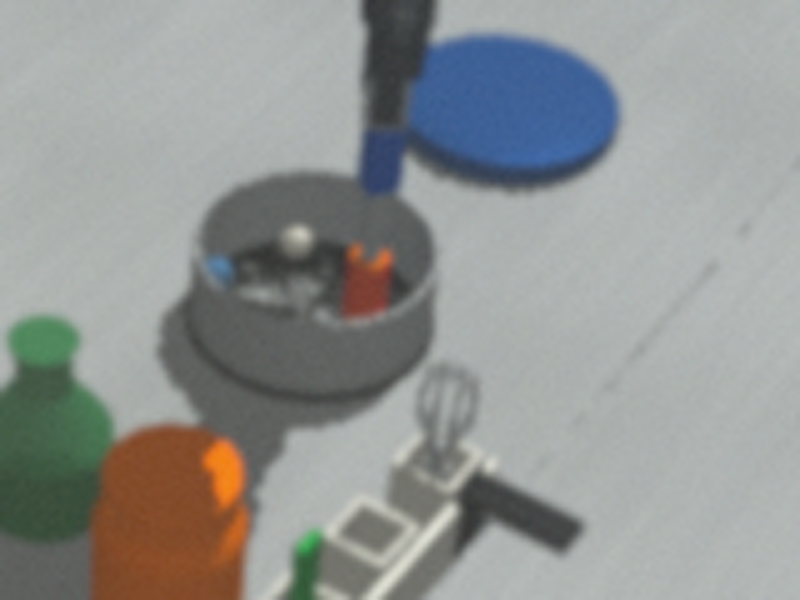

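Three circles are done with external forces of at most about 2 N. The white bead at (297,240) and the blue one at (218,268) have moved, and none show outside. Now I lift and re-measure.

```bash
python3 - <<'E'
from tip import *
p=get_state()["tool_pos"]
line_to((p[0],p[1],.345),vel=.15)
g=get_image("scene"); s=get_state(); print(s["time"],s["tool_pos"],s["gripper_width"]); tipfit(g,.157,s["tool_pos"])
line_to((.50,0,.345),vel=.2); 
line_to((.4695,-.2365,.345),vel=.2); s=get_state(); print(s["time"],s["tool_pos"],s["gripper_width"])
for n in("scene","top"):
    g=get_image(n); cv2.imwrite(f"pics/g_{n}.png",g["image"])
tipfit(get_image("scene"),.157,s["tool_pos"])
E
```

```text
29.6917 [0.54213407 0.20526007 0.3440493 ] 0.0206185413381812
lateral 0.002177692895282632 along [0.8 0.6 0. ] L 0.16067384972316673 res 42.481937716262976 123.62352941176471 181.33333333333331
32.2333 [ 0.46987724 -0.235202    0.34503584] 0.020704643815216632
lateral 0.002447255450743416 along [0.8 0.6 0. ] L 0.16073060216265478 res 51.80641291810842 196.38823529411764 267.9490196078431
```

View pics/g_scene.png

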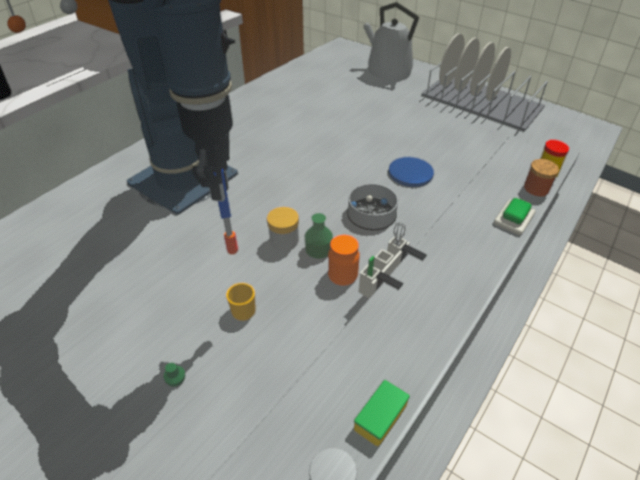

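View pics/g_top.png

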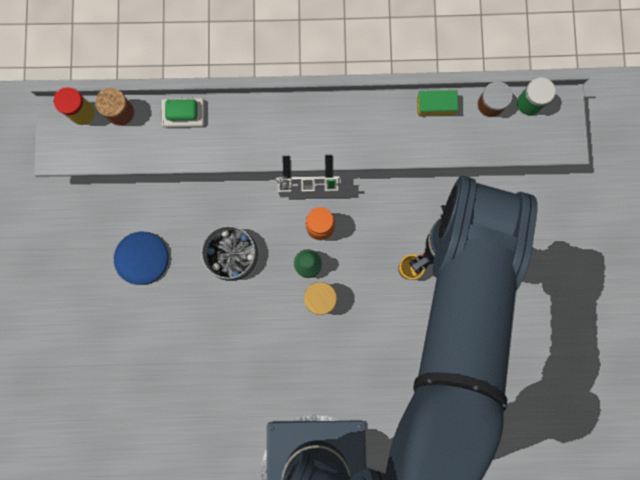

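The pictures show all jars, the lid, the cup and the stopper in place. The head hangs above the cup at scene px (232,245). Measured relative to the head in the scene view, the cup is at about (0.4685,−0.237), which agrees with the top view. I'm lowering slowly.

```bash
python3 - <<'E'
from tip import *
c=(.4687,-.237)
line_to((*c,.345),vel=.1); print(line_to((*c,.2335),vel=.1,guard=10)); wait(.5)
s=get_state(); print(s["time"],s["tool_pos"],s["contact_force"],s["gripper_width"],abs(s["qvel"]).max())
g=get_image("scene");cv2.imwrite("pics/h.png",cv2.resize(g["image"][210:330,180:300],None,fx=5,fy=5,interpolation=cv2.INTER_CUBIC))
t=get_image("top");cv2.imwrite("pics/h2.png",cv2.resize(t["image"][215:295,195:300],None,fx=7,fy=7,interpolation=cv2.INTER_CUBIC))
cv2.imwrite("pics/h3.png",cv2.resize(t["image"][240:300,380:460],None,fx=8,fy=8,interpolation=cv2.INTER_CUBIC))
E
```

```text
False
34.4 [ 0.46870571 -0.23701355  0.23354943] [-0.09001593  0.78115632 -0.80745142] 0.020226556505317853 0.0008908321411979058
```

View pics/h.png

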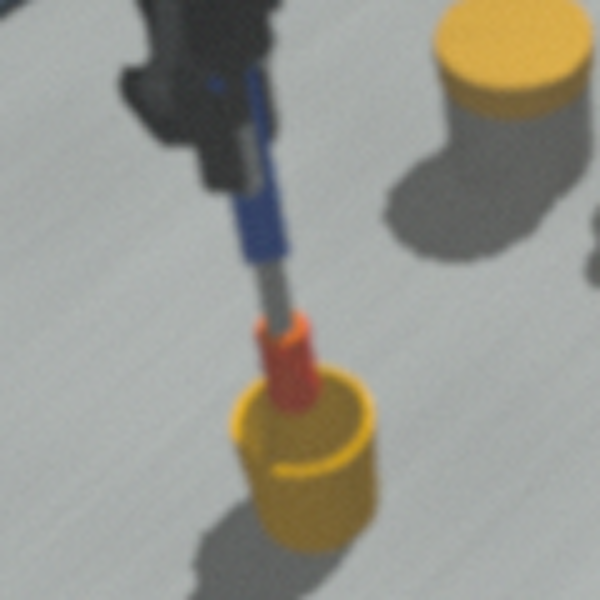

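View pics/h2.png

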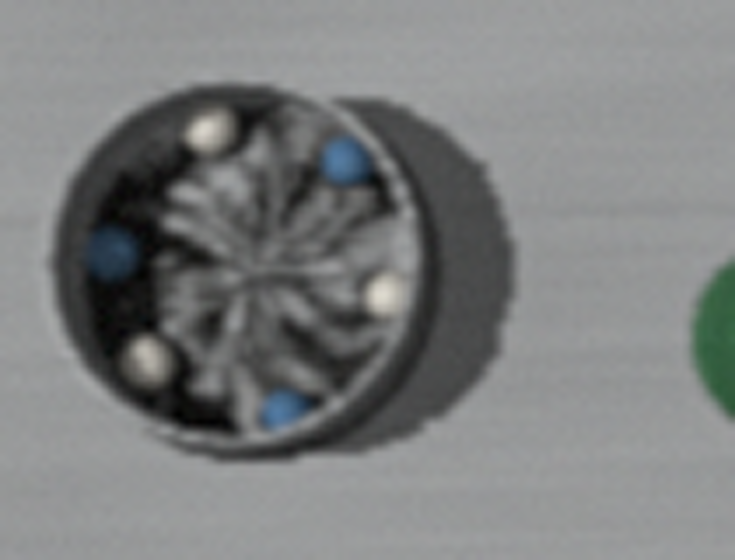

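View pics/h3.png

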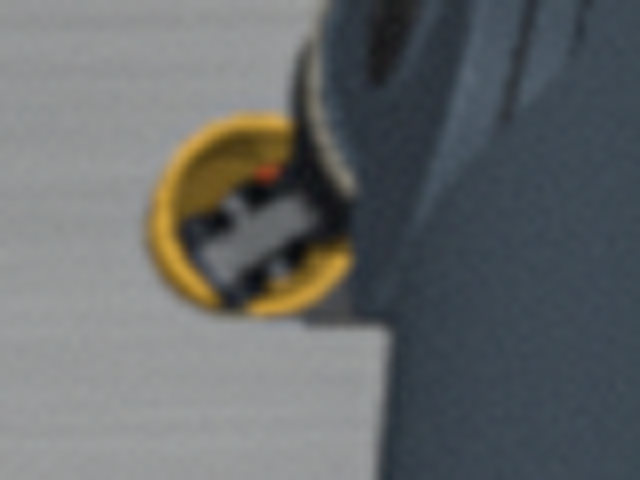

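All six beads are in the dabba (h2). I'll overlay the predicted upright brush and cup rim on the last scene picture.

```bash
python3 - <<'E'
from tip import *
g=get_image("scene"); v=cv2.resize(g["image"],None,fx=8,fy=8,interpolation=cv2.INTER_CUBIC)
x,y=.4687+.002,-.237+.0015   # scene camera bias
for z,r in((.075,.01),(.120,.01),(.165,.006)): cv2.polylines(v,[((proj(g,ring(x,y,z,r))+.5)*8).astype(np.int32)],1,(0,255,0),1)
cv2.polylines(v,[((proj(g,ring(x,y,.06,.03))+.5)*8).astype(np.int32)],1,(255,0,0),1)
cv2.imwrite("pics/i.png",v[240*8:325*8,200*8:280*8])
E
```

```text
(no output)
```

View pics/i.png

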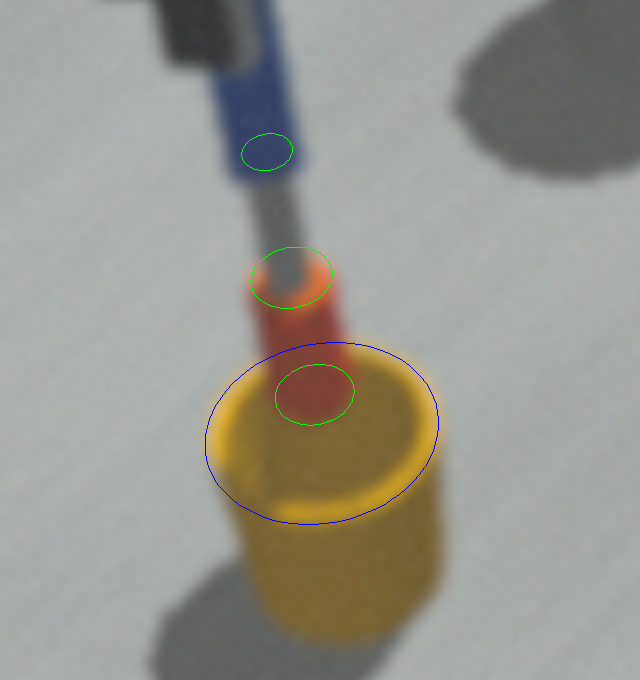

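The overlay matches: the cup rim and the head end line up to about a pixel, and the brush is upright. I'm handing in.

```bash
python3 -c "
from workcell import *
print(hand_in())"
```

```text
the job is handed in; nothing more can be done
None
```

The job is handed in at about 34.5 s of the 72 s allowed. `hand_in()` reports no verdict, so what follows is from my own checks.

**What I did:** I took the brush out of the caddy and lowered it at the centre of the dabba, with its end about 10 mm above the dabba's underside. I stirred a little over three circles of 28 mm radius, with outside forces of at most about 2 N. Then I lifted the brush and carried it over the jars with its end about 185 mm above the work surface. It is now held still over the yellow cup.

**Last checks:**
- **Beads:** the top picture shows all six in the dabba, moved from where they started.
- **Brush over the cup:** an overlay on the scene picture shows it upright and centred over the cup, to about a pixel. Its end is roughly 13–15 mm above the rim. Measured forces were about 1 N or less, so I saw no sign of contact.
- **Other things:** after the carry, the pictures showed the jars, lid, stopper and cup where they had been.

**What disagreed:**
- **Cameras:** the two differed by about 2.5 mm at the cup and 2–4 mm at the dabba. I used the cup position that the top view and the head-to-cup offset in the scene view agreed on. For the dabba I took a point between the two.
- **Brush length:** estimates of how far the brush's end is below the tool point ran from 156 to 161 mm, so the final height is uncertain by about 3 mm, well inside the allowed range.

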